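# Park the card box behind the lip of its ramp dock

### The arm

A 6-joint arm with a two-finger parallel gripper is mounted at the origin on a cart in front of the work surface, level with it; the furniture and walls round the work are solid. World frame = base frame: x ahead of the robot, y to its left, z up, the work surface at z = 0. Lengths are in m, angles in degrees, forces in N, time in s.
With the tool pointing down it reaches from about 0.375 to 0.9 m from the base axis. Payload 3.1 kg.
Tool frame: the origin (TCP) lies at the very end of the fingers, on their centre line; the grasp point (between the pads) lies 19 mm behind it; z points along the fingers, y is the direction in which the jaws open and shut (so a half turn about z gives the same grasp; the last joint's range is limited). The gripper opens to 85 mm and grips with 20 to 120 N. Pads are 22 mm wide; open, the fingers measure 114 mm over their backs; the gripper's body (76 mm by 85 mm) begins 54 mm behind the grasp point. The pads swing forward as they close: fully open they stand 13 mm farther back than shut.
Start: joints at [63.799, 30.224, 82.088, -0, 67.689, -10.227], TCP at [0.172, 0.601, 0.231] pointing down, gripper open.
Joint ranges: [-176.69, 176.69], [-43.24, 126.21], [12.49, 139.97], [-82, 262], [0, 151.66], [-163.58, 163.58]. Speed limits (degrees/s): [159.86, 159.86, 180, 180, 180, 180].

### API

Orientations are given as a 3x3 rotation matrix whose columns are the frame's x, y, z axes.
In Python, from workcell import state, snapshot, job_done gives the robot as it stands. The module is installed in compiled form; this text tells all that it offers.
- The arm moves only by the tool servo_tool, never from a script. Its argument "series" is a list of rows, each a list of 2 entries, a list of its own where there are three numbers: the shift along the tool's x, y, z in m, then the turn, a rotation vector about the tool's x, y, z in rad. A call has exactly 10 rows; each row is the pose to reach, as a shift and turn from the pose commanded when the call began, along the tool's axes at that moment; what a row does not reach only later rows make up. A row lasts 1/12 s, in which the tool goes at most 41.7 mm and 7.16 degrees, less where a joint would pass 70% of its speed; a pose out of reach is approached as far as the arm can. A call with a gripper value outside its range is refused whole. "jaw" is the opening, from 0 (shut) to 1 (fully open), set as the call begins (left out, the last holds). The fingers move at their own pace and stop on an object; the grip force is fixed at half the most. Time passes only in rows, so rows that repeat a pose let the fingers close, or fill a call up. It gives the time, the measured TCP pose, the force and the opening at its end, in the units of the state.
- state(): the state, without advancing time (a new reading comes with each control period).
- snapshot(name): name is "scene" or "top" or "wrist"; returns a dict with "frame" (384x512x3 uint8, red, green, blue), "camera_matrix" (3x3 intrinsics, pixels), "R" (3x3) and "t" (3): a world point X has camera coordinates R X + t. Camera axes: x right, y down, z forward; pixel columns grow to the right and rows downward; lengths in m; the calibration is good to about 2 mm. A picture is of the moment at which its call begins. There is no depth.
- job_done(): hands the job in, once; it reports no verdict.
The state is a dict: "time": time; "q": joint angles; "qvel": joint speeds; "tau": joint torques, N m; "position": TCP position; "ee_rot": TCP orientation; "ft_force": force on the tool from outside, world axes, zero at the start; "ft_torque": the same for the moment, N m; "opening": finger opening in m.
Only numpy, scipy, OpenCV 4.12 (cv2) and the standard library are available. Lean on these libraries where they do the work, as an engineer would, in place of code of your own. Each camera call takes 0.05 s, during which the arm holds its last target. There are 200 camera calls.

### The job

Push the loaded wooden card box, standing in front of the ramp, up the ramp without lifting it or shoving hard, until its near edge drops behind the lip at the top. Then slide it on along the level bed until it rests snugly against the soft sprung buffer, pressing only lightly, and let go. Leave the mug and the stapler beside the dock as they are.

Things in the scene. Friction and masses are not known exactly. Their poses are not given: they have to be found in the camera images.
- card_box: Wooden card box, fixed lid, 0.4 to 0.8 kg, standing on the desk before the ramp mouth (a twin stands out of reach at the back). Origin on its underside; z up, x points (within 0.1 rad) up the ramp. It spans x -52 to 58, y -75 to 75, z 0 to 113 mm. A 12 mm thick knob at y 0, z 96 stands out of its rear (-x) face to x -62 mm. Too wide to grasp.
- box_rear (a point): Point on the flat rear (-x) face of the card box, 62 mm above its foot, on its middle line; axes as the box. Push about here, e.g. with fingertips each side below the knob and the gripper leaning back some 35 degrees so that nothing presses on knob or lid (pushed high up, the box tips). Fingers rub and may hold the near edge up at the lip: easing the push lets it drop.
- dock: Fixed light wooden dock with a grey ramp. Origin on the desk, midway between the cheeks, under the back face of the lip; +x is the push direction up the ramp, y across, z up. Two straight cheeks, 160 mm apart inside, 12 mm thick, tops at z 50 mm, run from x -172 to +205 mm. Ramp: from the desk at x -172 mm up to z 36 mm at x -4 mm (12 degrees); slick laminate, friction about 0.2.
- mouth (a point): Foot of the ramp, at dock (-172, 0, 0 mm); axes as the dock. From here two wings (40 mm high) flare out against the push direction, to 200 mm between their tips at dock x -249 mm, and lead the box in between the cheeks; where they meet the cheeks the way is 156 mm wide. Gripping fingertips hold the box sideways by friction, so line it up with the dock's middle before it meets the wings.
- lip (a point): Middle of the top edge of the metal lip that ends the ramp, at dock (0, 0, 36 mm); axes as the dock. Behind it (+x) the level bed lies 10 mm lower, at z 26 mm. Parked, the box lies level on the bed with all of its foot behind the lip.
- bed (a point): Point on the level bed at dock (116, 0, 26 mm). A sprung buffer stands beyond it, screwed down: the felt face of its pad (118 mm wide, 6 to 42 mm over the bed), when free, is somewhere from 0 to 22 mm further in +x, not measured: find it by feel. Damped spring: 2 N per mm (16 mm travel) plus 0.15 N per mm/s; over 14 N is too much. It may push the box back a few mm, still touching; friction holds it.
- mug: Small cream mug, 62 x 89 x 52 mm, loose bystander on one side of the dock. Origin at the centre of its underside.
- stapler: Dark red stapler, 140 x 36 x 48 mm, loose bystander on the other side of the dock. Origin at the centre of its underside.
Mind the look-alikes: they are no part of the job. Of the things shaped like the card_box, the wooden one is meant.

How it is judged:
By the outcome, as a careful person would: the job done as asked, in the order asked, and still so for the second after the job is handed in, with the robot touching nothing.
It also fails if it takes over 64 s, if anything falls off the work surface, if the arm or the gripper's body presses on something with over 40 N, if the wrist force passes 120 N, or if a joint passes its speed limit or range.

## Working session

There is one attempt and no reset: what is moved stays moved. The work goes in short steps, Python scripts to look and compute and a tool call to move; the robot and the scene stay as the last step left them, time stands still between calls to the robot, and variables do not carry over. Pictures are saved under pics/ and viewed, about 8 in all and at most 12, crops included, and the job is handed in when it is done.

Besides the shell and the picture viewer there is one more tool, called after ">>>" as name(argument=value, ...), one argument or row to a line, values as JSON. servo_tool: Moves the arm, as the interface text tells. Its arguments: {"type":"object","properties":{"series":{"type":"array"},"jaw":{"type":"number"}},"required":["series"]}

```bash
mkdir -p pics && python3 - <<'E'
from workcell import state, snapshot
import cv2,pickle,numpy as np
s=state(); print({k:np.round(v,3).tolist() for k,v in s.items()})
for n in ("scene","top"):
    d=snapshot(n); pickle.dump(d,open(n+".pkl","wb"))
    cv2.imwrite(f"pics/{n}0.png",cv2.resize(d["frame"][:,:,::-1],(800,600),interpolation=cv2.INTER_CUBIC))
    print(n,d["camera_matrix"].tolist(),(-d["R"].T@d["t"]).round(3),d["R"].round(3).tolist())
E
```

```text
{'time': 0.0, 'q': [63.797, 30.28, 82.157, 0.001, 67.69, -10.227], 'qvel': [-0.094, 0.062, -0.034, -0.092, 0.133, 0.091], 'tau': [0.001, -44.234, -17.803, -0.0, 0.008, 0.0], 'position': [0.172, 0.6, 0.23], 'ee_rot': [[-0.961, 0.275, -0.001], [0.275, 0.961, -0.002], [0.0, -0.002, -1.0]], 'ft_force': [0.176, 0.336, 0.919], 'ft_torque': [-0.018, 0.018, -0.008], 'opening': 0.086}
scene [[475.2926675771181, 0.0, 254.87975974961375], [0.0, 475.2926675771181, 189.6596761966645], [0.0, 0.0, 1.0]] [-0.542 -0.595  0.598] [[0.477, -0.879, -0.018], [-0.355, -0.173, -0.919], [0.804, 0.444, -0.394]]
top [[461.5787044048891, 0.0, 252.96765672758937], [0.0, 461.5787044048891, 180.6542033532244], [0.0, 0.0, 1.0]] [ 0.255 -0.069  1.252] [[0.167, -0.986, 0.004], [-0.951, -0.163, -0.264], [0.261, 0.04, -0.965]]
```

View pics/scene0.png

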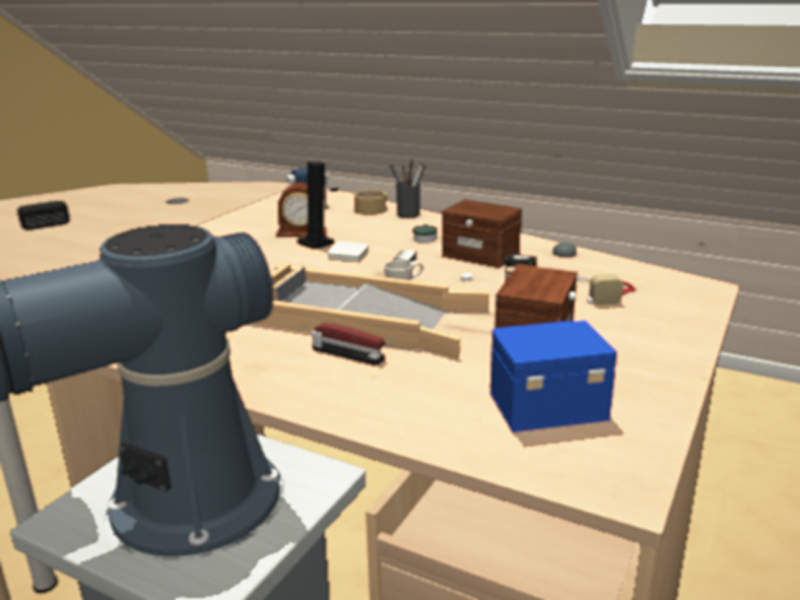

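View pics/top0.png

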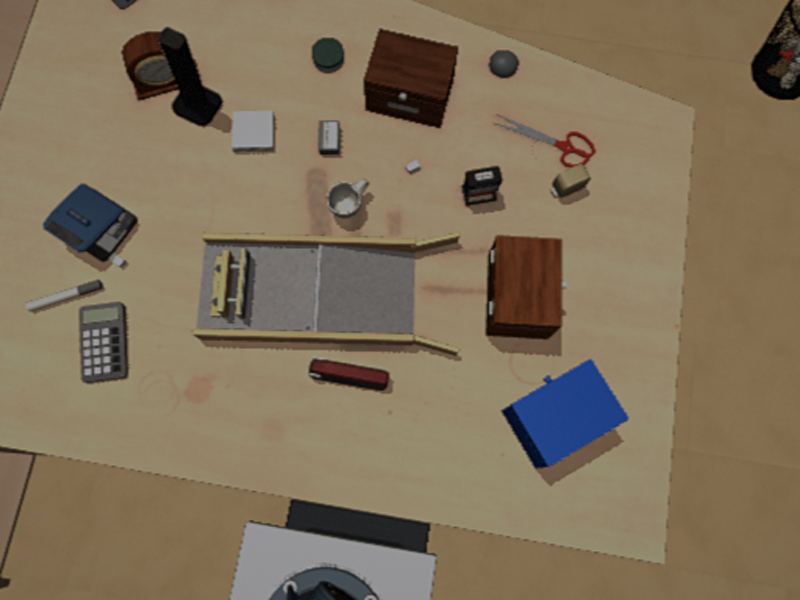

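The top view (800-px scale) has three things of the right shape:
- Wooden box before the ramp mouth, at (525,285), knob on the side away from the ramp at (563,284).
- Wooden twin at the back, at (410,78).
- Blue box at (565,413).

The first is the one meant: it is wooden and stands in front of the ramp. The push goes to the left of the picture, about world +y. The mug is at (345,200) and the stapler at (348,374). Next I'll confirm with an enlarged crop.

```bash
cat > h.py <<'E'
import numpy as np,cv2,pickle
def ray(d,u,v,z):
    "pixel -> world point on plane z"
    K,R,t=d["camera_matrix"],d["R"],d["t"]; c=-R.T@t
    r=R.T@np.linalg.solve(K,[u,v,1.]); return c+r*(z-c[2])/r[2]
def proj(d,X):
    p=d["camera_matrix"]@(d["R"]@np.asarray(X)+d["t"]); return p[:2]/p[2]
E
python3 - <<'E'
from h import *
d=pickle.load(open("top.pkl","rb")); f=d["frame"]
c=f[140:240,120:380]; cv2.imwrite("pics/crop1.png",cv2.resize(c[:,:,::-1],None,fx=3,fy=3,interpolation=cv2.INTER_CUBIC))
h=cv2.cvtColor(f,cv2.COLOR_RGB2HSV)
for p in ((336,182),(268,154),(268,182),(322,182),(200,185),(266,165)): print(p,f[p[1],p[0]],h[p[1],p[0]])
E
```

```text
(336, 182) [79 40 22] [  9 184  79]
(268, 154) [152 139 107] [ 21  75 152]
(268, 182) [150 126 100] [ 16  85 150]
(322, 182) [79 41 22] [ 10 184  79]
(200, 185) [120 116 113] [ 13  15 120]
(266, 165) [99 80 64] [14 90 99]
```

View pics/crop1.png

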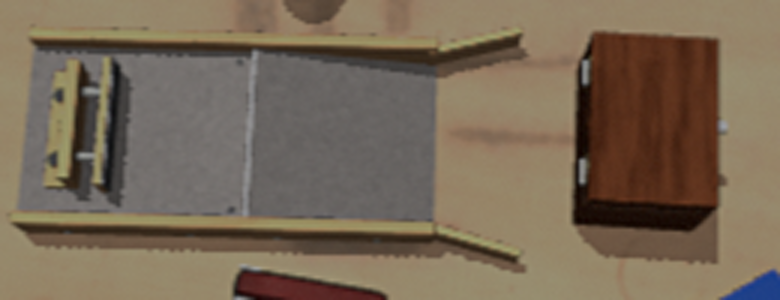

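The crop confirms it: the wooden box has its lid corners at crop (595,32), (718,38), (718,205) and (590,204), its knob at (722,127), and metal fittings on the ramp side. The cheek tops, lip (x≈250) and ramp foot (x≈437) are clear too.

```bash
python3 - <<'E'
from h import *
d=pickle.load(open("top.pkl","rb")); f=d["frame"]; h=cv2.cvtColor(f,cv2.COLOR_RGB2HSV).astype(int)
C=lambda x,y,z: ray(d,120+(x+.5)/3-.5,140+(y+.5)/3-.5,z)
# cheeks: yellow mask, line fits on each top
m=((h[...,0]>=19)&(h[...,0]<=30)&(h[...,1]>60)&(h[...,2]>120)).astype(np.uint8)
for nm,(r0,r1) in dict(up=(146,160),lo=(208,222)).items():
    ys,xs=np.nonzero(m[r0:r1,135:262]); 
    P=np.array([ray(d,x+135,y+r0,.05) for x,y in zip(xs,ys)])
    k=np.polyfit(P[:,1],P[:,0],1); r=P[:,0]-np.polyval(k,P[:,1]); P=P[abs(r)<.012]; k=np.polyfit(P[:,1],P[:,0],1)
    print(nm,len(P),"x at y=0:",k[1],"slope",k[0],"resid",(P[:,0]-np.polyval(k,P[:,1])).std()*1e3)
for n,a in dict(lipU=(256,50,.036),lipL=(247,215,.036),footU=(437,65,0),footL=(435,222,0),upR=(437,44,.05),upL=(32,32,.05),loR=(435,230,.05),loL=(12,217,.05),padU=(113,58,.068),padL=(105,186,.068),
  lidFU=(595,32,.113),lidRU=(718,38,.113),lidRL=(718,205,.113),lidFL=(590,204,.113),knob=(722,127,.096)).items(): print(n,C(*a).round(4))
# brown mask lid
m=((h[...,0]<=14)&(h[...,1]>150)&(h[...,2]>55)).astype(np.uint8); m[:,:300]=0;m[:140]=0;m[230:]=0
c=max(cv2.findContours(m,0,2)[0],key=cv2.contourArea)
q=cv2.boxPoints(cv2.minAreaRect(c)); print(q.tolist()); Q=np.array([ray(d,u,v,.113) for u,v in q]); print(Q.round(4)); print(np.linalg.norm(Q-np.roll(Q,1,0),axis=1))
E
```

```text
up 529 x at y=0: 0.6543780949445542 slope -0.1192606361216269 resid 5.294345240353974
lo 387 x at y=0: 0.48145198418505436 slope -0.14240220575987375 resid 2.392294219177807
lipU [0.6297 0.124  0.036 ]
lipL [0.4761 0.1017 0.036 ]
footU [ 0.6551 -0.0423  0.    ]
footL [ 0.5053 -0.0648  0.    ]
upR [ 0.659  -0.0402  0.05  ]
upL [0.6078 0.3271 0.05  ]
loR [ 0.4882 -0.0661  0.05  ]
loL [0.4369 0.3037 0.05  ]
padU [0.5908 0.2438 0.068 ]
padL [0.4747 0.2247 0.068 ]
lidFU [ 0.6718 -0.1753  0.113 ]
lidRU [ 0.6844 -0.2813  0.113 ]
lidRL [ 0.5371 -0.2972  0.113 ]
lidFL [ 0.5198 -0.1911  0.113 ]
knob [ 0.6105 -0.2966  0.096 ]
[[316.0, 151.0], [358.0, 151.0], [358.0, 208.0], [316.0, 208.0]]
[[ 0.6691 -0.1704  0.113 ]
 [ 0.6876 -0.2783  0.113 ]
 [ 0.5366 -0.2948  0.113 ]
 [ 0.5188 -0.1903  0.113 ]]
[0.15162461 0.10956329 0.15186786 0.10592017]
```

```bash
cat >> h.py <<'E'
from scipy.spatial.transform import Rotation as Ro
O=np.array([.5502,.1145,0]); A=np.radians(97.9)
U=np.array([np.cos(A),np.sin(A),0]); N=np.array([-U[1],U[0],0]); Z=np.array([0,0,1.])
def W(s,l,z): return O+s*U+l*N+z*Z
def dock(p): p=np.asarray(p)-O; return np.array([p@U,p@N,p[2]])
def Rt(lean,yaw=0):
    "tool x up the push direction, z down, leaned back by lean degrees"
    a=A+np.radians(yaw); u=np.array([np.cos(a),np.sin(a),0]); n=np.array([-u[1],u[0],0]); l=np.radians(lean)
    return np.c_[np.cos(l)*u+np.sin(l)*Z,-n,np.sin(l)*u-np.cos(l)*Z]
def rel(p0,R0,p,R): return (R0.T@(p-p0)).round(3),Ro.from_matrix(R0.T@R).as_rotvec().round(3)
E
python3 - <<'E'
from h import *
from workcell import state
s=state(); p,R=np.array(s["position"]),np.array(s["ee_rot"])
a=np.array([.40,.30,.30]);b=np.array([.53,-.05,.30]);c=W(-.50,-.003,.20);e=W(-.46,-.004,.062)
print(rel(p,R,a,Rt(0)),rel(a,Rt(0),b,Rt(0)),rel(b,Rt(0),c,Rt(35,1)),rel(c,Rt(35,1),e,Rt(35,1)),c,e)
d=pickle.load(open("top.pkl","rb")); 
for x,y in ((505,409),(592,361),(627,415),(547,379)): print(dock(ray(d,x*.64,y*.64,.113)).round(3))
E
```

```text
(array([-0.302, -0.226, -0.069]), array([-2.000e-03,  1.000e-03,  1.154e+00])) (array([-0.365,  0.081,  0.   ]), array([0., 0., 0.])) (array([-0.34 ,  0.046,  0.1  ]), array([ 0.005,  0.611, -0.017])) (array([-0.046,  0.002,  0.136]), array([0., 0., 0.])) [ 0.6218938 -0.3803424  0.2      ] [ 0.61738653 -0.34058457  0.062     ]
[-0.314  0.207  0.113]
[-0.454  0.127  0.113]
[-0.505  0.21   0.113]
[-0.381  0.158  0.113]
```

>>> servo_tool(
  series=[
    [[-0.03,-0.023,-0.007],[0,0,0.115]],
    [[-0.06,-0.045,-0.014],[0,0,0.231]],
    [[-0.091,-0.068,-0.021],[0,0,0.346]],
    [[-0.121,-0.09,-0.028],[0,0,0.462]],
    [[-0.151,-0.113,-0.035],[0,0,0.577]],
    [[-0.181,-0.136,-0.041],[0,0,0.692]],
    [[-0.211,-0.158,-0.048],[0,0,0.808]],
    [[-0.242,-0.181,-0.055],[0,0,0.923]],
    [[-0.272,-0.203,-0.062],[0,0,1.039]],
    [[-0.302,-0.226,-0.069],[0,0,1.154]],
  ],
  jaw=0.6,
)

```text
time: 0.93
position: [0.4007, 0.2988, 0.3004]
ee_rot: [[-0.132, 0.991, -0.001], [0.991, 0.132, -0.0], [-0.0, -0.001, -1.0]]
ft_force: [-0.3, 0.6, 0.8]
opening: 0.051
```

>>> servo_tool(
  series=[
    [[-0.037,0.008,0],[0,0,0]],
    [[-0.073,0.016,0],[0,0,0]],
    [[-0.11,0.024,0],[0,0,0]],
    [[-0.146,0.032,0],[0,0,0]],
    [[-0.183,0.04,0],[0,0,0]],
    [[-0.219,0.049,0],[0,0,0]],
    [[-0.256,0.057,0],[0,0,0]],
    [[-0.292,0.065,0],[0,0,0]],
    [[-0.329,0.073,0],[0,0,0]],
    [[-0.365,0.081,0],[0,0,0]],
  ],
)

```text
time: 1.77
position: [0.5305, -0.0518, 0.3]
ee_rot: [[-0.137, 0.991, -0.001], [0.991, 0.137, 0.0], [0.0, -0.001, -1.0]]
ft_force: [0.7, -0.0, 0.2]
opening: 0.0516
```

>>> servo_tool(
  series=[
    [[-0.037,0.005,0],[0,0.061,0]],
    [[-0.074,0.01,0],[0,0.122,0]],
    [[-0.111,0.015,0],[0,0.183,0]],
    [[-0.148,0.02,0.005],[0,0.244,0]],
    [[-0.185,0.025,0.01],[0,0.306,0]],
    [[-0.222,0.03,0.02],[0,0.367,0]],
    [[-0.259,0.035,0.03],[0,0.428,0]],
    [[-0.29,0.04,0.045],[0,0.489,0]],
    [[-0.315,0.044,0.06],[0,0.55,0]],
    [[-0.335,0.046,0.075],[0.005,0.611,-0.017]],
  ],
)

```text
time: 2.6
position: [0.6218, -0.3782, 0.2237]
ee_rot: [[-0.125, 0.988, -0.088], [0.808, 0.153, 0.569], [0.576, 0.0, -0.818]]
ft_force: [-0.5, 0.1, 0.8]
opening: 0.0509
```

```bash
python3 - <<'E'
from h import *
from workcell import state,snapshot
s=state(); p,R=np.array(s["position"]),np.array(s["ee_rot"])
print(s["time"],p,dock(p),np.round(s["q"],1),np.round(s["ft_force"],2),s["opening"],R.round(3).tolist())
print(rel(p,R,W(-.475,-.004,.062),Rt(35,1)))
d=snapshot("wrist"); pickle.dump(d,open("wrist.pkl","wb")); cv2.imwrite("pics/w1.png",d["frame"][:,:,::-1])
E
```

```text
2.6 [ 0.62178497 -0.37819846  0.22372419] [-0.49786145 -0.00318687  0.22372419] [-47.7  52.6  44.9  20.  111.6 -54. ] [-0.52  0.12  0.81] 0.050893930710043646 [[-0.125, 0.988, -0.088], [0.808, 0.153, 0.569], [0.576, 0.0, -0.818]]
(array([-0.074,  0.001,  0.145]), array([ 0.001, -0.003, -0.001]))
```

View pics/w1.png

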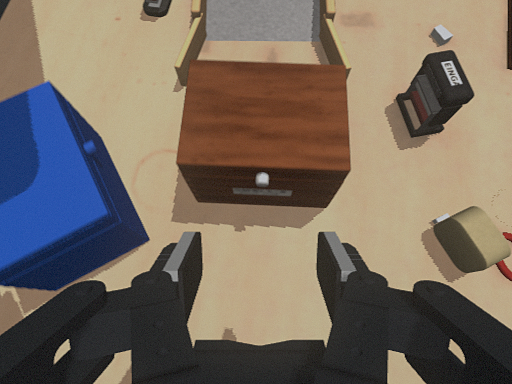

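The wrist view shows the box straight ahead. Its lid's rear edge runs from (178,163) to (350,172), its knob is at (263,180), the fingers are centred at about column 260, and both wings are visible. I'll cast these points and move down behind the box.

```bash
python3 - <<'E'
from h import *
d=pickle.load(open("wrist.pkl","rb"))
for n,a in dict(RL=(178,163,.113),RR=(350,172,.113),FL=(196,61,.113),FR=(346,67,.113),knob=(263,180,.096),footL=(200,199,0),footR=(328,207,0),wingL=(181,78,.04),wingR=(347,68,.04)).items(): print(n,dock(ray(d,*a)).round(4))
E
```

```text
RL [-0.4059  0.068   0.113 ]
RR [-0.412  -0.0787  0.113 ]
FL [-0.2985  0.0609  0.113 ]
FR [-0.3034 -0.083   0.113 ]
knob [-0.4138 -0.0051  0.096 ]
footL [-0.4015  0.0678  0.    ]
footR [-0.4091 -0.0817  0.    ]
wingL [-0.2623  0.0944  0.04  ]
wingR [-0.2446 -0.1059  0.04  ]
```

>>> servo_tool(
  series=[
    [[-0.007,0,0.014],[0,0,0]],
    [[-0.015,0,0.029],[0,0,0]],
    [[-0.022,0,0.043],[0,0,0]],
    [[-0.03,0,0.058],[0,0,0]],
    [[-0.037,0,0.072],[0,0,0]],
    [[-0.044,0,0.087],[0,0,0]],
    [[-0.052,0,0.101],[0,0,0]],
    [[-0.059,0.001,0.116],[0,0,0]],
    [[-0.067,0.001,0.13],[0,0,0]],
    [[-0.074,0.001,0.145],[0,0,0]],
  ],
)

```text
time: 3.48
position: [0.6196, -0.3528, 0.0626]
ee_rot: [[-0.127, 0.988, -0.089], [0.809, 0.155, 0.567], [0.574, 0.0, -0.819]]
ft_force: [0.2, -0.6, -0.3]
opening: 0.0513
```

```bash
python3 - <<'E'
from h import *
from workcell import state
s=state(); p,R=np.array(s["position"]),np.array(s["ee_rot"])
print(dock(p)); a=W(-.42,-.006,.062);b=W(-.35,-.0045,.062);c=W(-.29,-.003,.062)
print(rel(p,R,a,Rt(37,-2)),rel(a,Rt(37,-2),b,Rt(37,-1)),rel(b,Rt(37,-1),c,Rt(37,0)))
d=pickle.load(open("top.pkl","rb"))
for x,y in ((520,32),(520,38),(520,253),(520,259)): print(dock(ray(d,120+(x+.5)/3-.5,140+(y+.5)/3-.5,.04)).round(4))
E
```

```text
[-0.47242989 -0.00454221  0.06263997]
(array([0.043, 0.002, 0.031]), array([-0.031,  0.035,  0.043])) (array([ 0.056, -0.004,  0.042]), array([ 0.011, -0.   , -0.014])) (array([ 0.048, -0.003,  0.036]), array([ 0.011,  0.   , -0.014]))
[-0.2448 -0.104   0.04  ]
[-0.2448 -0.0981  0.04  ]
[-0.2463  0.1026  0.04  ]
[-0.2464  0.1079  0.04  ]
```

>>> servo_tool(
  series=[
    [[0.006,0,0.004],[-0.004,0.004,0.006]],
    [[0.011,0,0.008],[-0.008,0.009,0.011]],
    [[0.016,0.001,0.012],[-0.012,0.013,0.016]],
    [[0.022,0.001,0.016],[-0.016,0.018,0.022]],
    [[0.027,0.001,0.02],[-0.02,0.022,0.027]],
    [[0.032,0.002,0.023],[-0.023,0.026,0.032]],
    [[0.036,0.002,0.026],[-0.026,0.03,0.036]],
    [[0.04,0.002,0.029],[-0.029,0.033,0.04]],
    [[0.042,0.002,0.03],[-0.031,0.035,0.043]],
    [[0.043,0.002,0.031],[-0.031,0.035,0.043]],
  ],
)

```text
time: 4.32
position: [0.6134, -0.3, 0.0635]
ee_rot: [[-0.082, 0.995, -0.061], [0.794, 0.102, 0.599], [0.602, 0.0, -0.798]]
ft_force: [0.2, 0.3, 0.3]
opening: 0.0514
```

>>> servo_tool(
  series=[
    [[0.003,0,0.002],[0,0,0]],
    [[0.006,0,0.005],[0,0,0]],
    [[0.01,0,0.008],[0,0,0]],
    [[0.015,0,0.011],[0,0,0]],
    [[0.02,-0.001,0.015],[0,0,0]],
    [[0.026,-0.001,0.02],[0,0,0]],
    [[0.032,-0.001,0.024],[0,0,0]],
    [[0.037,-0.002,0.028],[0.003,0,-0.003]],
    [[0.041,-0.002,0.031],[0.005,0,-0.006]],
    [[0.044,-0.002,0.033],[0.006,0,-0.008]],
  ],
)

```text
time: 5.15
position: [0.6057, -0.2446, 0.0634]
ee_rot: [[-0.09, 0.994, -0.069], [0.793, 0.113, 0.599], [0.602, -0.0, -0.798]]
ft_force: [0.4, -1.7, -1.5]
opening: 0.0516
```

```bash
python3 - <<'E'
from h import *
from workcell import state,snapshot
s=state(); p=np.array(s["position"]); print(s["time"],dock(p).round(4),np.round(s["ft_force"],2))
d=snapshot("wrist"); pickle.dump(d,open("wrist.pkl","wb")); cv2.imwrite("pics/w2.png",cv2.resize(d["frame"][:260,60:440,::-1],None,fx=2,fy=2,interpolation=cv2.INTER_CUBIC))
E
```

```text
5.15 [-0.3633 -0.0056  0.0634] [ 0.4  -1.72 -1.51]
```

View pics/w2.png

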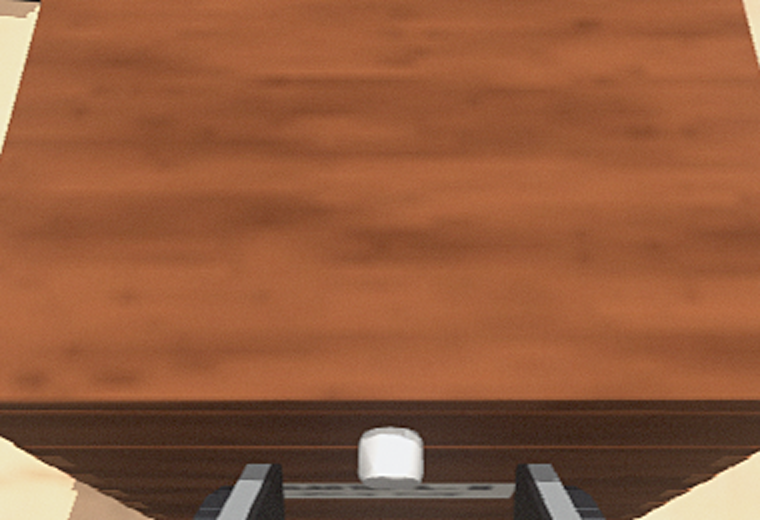

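The wrist view shows both fingertips flat on the rear face either side of the knob (crop (391,458)), with the lid edge square to the fingers. Push force is about 2 N. Next I'll check the line-up from the top.

```bash
python3 - <<'E'
from h import *
from workcell import snapshot
d=snapshot("top"); pickle.dump(d,open("top2.pkl","wb")); cv2.imwrite("pics/t2.png",cv2.resize(d["frame"][130:250,190:390,::-1],None,fx=4,fy=4,interpolation=cv2.INTER_CUBIC))
E
```

```text
(no output)
```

View pics/t2.png

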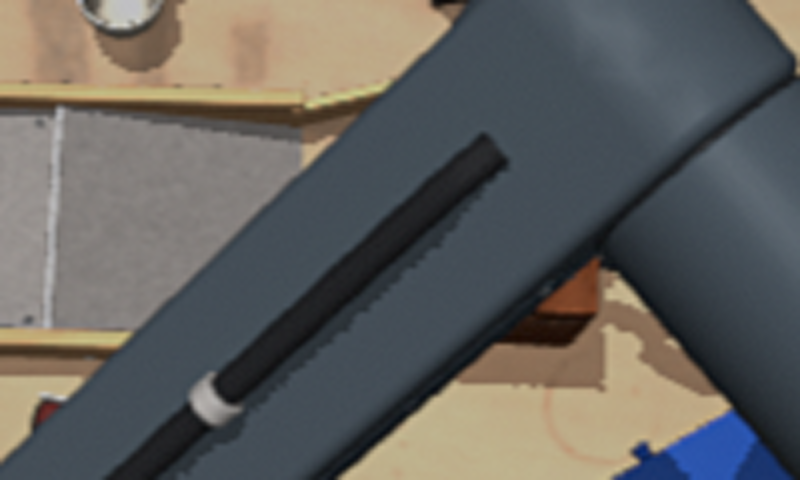

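```bash
python3 - <<'E'
from h import *
d=pickle.load(open("top2.pkl","rb"))
g=lambda x,y,z: dock(ray(d,190+(x+.5)/4-.5,130+(y+.5)/4-.5,z)).round(4)
print(g(598,314,.113),g(300,93,.05),g(300,106,.05),g(100,330,.05),g(100,346,.05),g(100,87,.05),g(100,101,.05))
from workcell import state
s=state(); p,R=np.array(s["position"]),np.array(s["ee_rot"])
P=[(p,R)]+[(W(a,l,z),Rt(t,y)) for a,l,z,t,y in ((-.29,-.002,.062,37,-.5),(-.24,-.001,.062,38,0),(-.19,0,.062,40,0))]
for (a,b),(c,e) in zip(P,P[1:]): print(rel(a,b,c,e))
E
```

```text
[-0.3559  0.0715  0.113 ] [-0.1661 -0.0906  0.05  ] [-0.1663 -0.0812  0.05  ] [-0.0376  0.079   0.05  ] [-0.0382  0.0898  0.05  ] [-0.0287 -0.0906  0.05  ] [-0.0293 -0.0805  0.05  ]
(array([ 0.057, -0.005,  0.045]), array([ 0.009, -0.002, -0.013]))
(array([ 0.04 , -0.001,  0.03 ]), array([ 0.005,  0.017, -0.007]))
(array([ 0.039, -0.001,  0.031]), array([-0.   ,  0.035, -0.   ]))
```

>>> servo_tool(
  series=[
    [[0.004,0,0.003],[0.001,0,-0.001]],
    [[0.009,-0.001,0.007],[0.002,0,-0.003]],
    [[0.014,-0.002,0.011],[0.003,0,-0.005]],
    [[0.019,-0.002,0.015],[0.005,0,-0.007]],
    [[0.024,-0.003,0.019],[0.006,0,-0.009]],
    [[0.029,-0.004,0.023],[0.007,0,-0.011]],
    [[0.034,-0.004,0.027],[0.008,0,-0.012]],
    [[0.039,-0.005,0.031],[0.009,0,-0.013]],
    [[0.044,-0.005,0.035],[0.01,0,-0.015]],
    [[0.048,-0.005,0.038],[0.011,0,-0.015]],
  ],
)

```text
time: 6.08
position: [0.5937, -0.1846, 0.0622]
ee_rot: [[-0.105, 0.991, -0.079], [0.791, 0.131, 0.597], [0.602, -0.0, -0.798]]
ft_force: [0.2, -4.2, 4.7]
opening: 0.0516
```

```bash
cat >n.py <<'E'
import sys
from h import *
from workcell import state,snapshot
s=state(); p,R=np.array(s["position"]),np.array(s["ee_rot"]); f=np.array(s["ft_force"])
print(s["time"],"dock",dock(p).round(4),"f",[round(float(f@v),2) for v in (U,N,Z)],"lean",np.degrees(np.arctan2(R[2,0],-R[2,2])).round(1),"tool x lateral",(R[:,0]@N).round(3))
P=[(p,R)]+[(W(*map(float,a.split(",")[:3])),Rt(*map(float,a.split(",")[3:]))) for a in sys.argv[1:]]
for (a,b),(c,e) in zip(P,P[1:]): print(rel(a,b,c,e))
E
python3 n.py -.26,-.002,.062,38,0 -.21,-.002,.062,40,0 -.16,-.002,.065,42,0
```

```text
6.0833 dock [-0.3022 -0.002   0.0622] f [-4.17, 0.34, 4.71] lean 37.0 tool x lateral -0.005
(array([ 0.034, -0.   ,  0.026]), array([ 0.004,  0.017, -0.005]))
(array([0.039, 0.   , 0.031]), array([-0.   ,  0.035, -0.   ]))
(array([0.04, 0.  , 0.03]), array([ 0.   ,  0.035, -0.   ]))
```

>>> servo_tool(
  series=[
    [[0.004,0,0.003],[0.001,0.002,-0.001]],
    [[0.007,0,0.005],[0.001,0.004,-0.001]],
    [[0.011,0,0.008],[0.002,0.006,-0.002]],
    [[0.014,0,0.01],[0.002,0.008,-0.002]],
    [[0.018,0,0.013],[0.003,0.01,-0.003]],
    [[0.022,0,0.016],[0.003,0.012,-0.003]],
    [[0.026,0,0.019],[0.004,0.014,-0.004]],
    [[0.03,0,0.021],[0.004,0.016,-0.004]],
    [[0.034,0,0.024],[0.004,0.017,-0.005]],
    [[0.038,0,0.027],[0.004,0.017,-0.005]],
  ],
)

```text
time: 6.92
position: [0.5876, -0.1385, 0.063]
ee_rot: [[-0.108, 0.991, -0.085], [0.78, 0.137, 0.61], [0.616, -0.0, -0.788]]
ft_force: [0.4, -1.2, -0.8]
opening: 0.0511
```

```bash
python3 - <<'E'
from workcell import snapshot
import cv2
d=snapshot("scene"); cv2.imwrite("pics/s2.png",cv2.resize(d["frame"][120:260,150:400,::-1],None,fx=3,fy=3,interpolation=cv2.INTER_CUBIC))
E
python3 n.py -.21,-.002,.063,40,0 -.16,-.002,.067,42,0 -.11,-.002,.077,44,0
```

```text
6.9667 dock [-0.2543 -0.002   0.0632] f [0.37, -0.26, -0.1] lean 38.1 tool x lateral -0.0
(array([ 0.035, -0.   ,  0.028]), array([-0.001,  0.033, -0.   ]))
(array([0.041, 0.   , 0.029]), array([ 0.   ,  0.035, -0.   ]))
(array([0.044, 0.   , 0.026]), array([0.   , 0.035, 0.   ]))
```

View pics/s2.png

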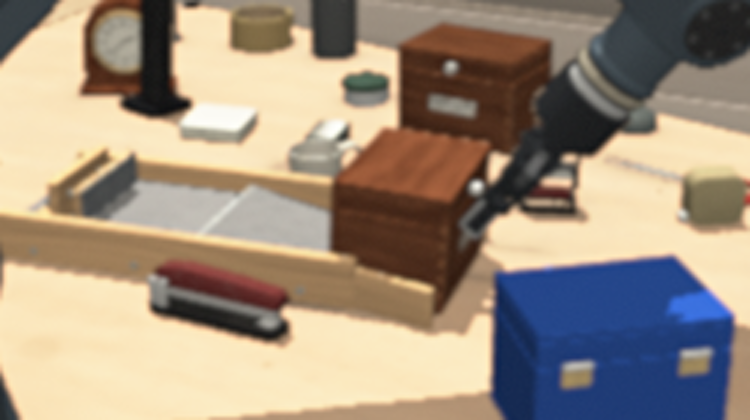

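The box has gone cleanly between the wings (nose at crop (345,200)). The fingers are on the rear face below the knob, and the mug and stapler are undisturbed. I'll carry on up the ramp.

>>> servo_tool(
  series=[
    [[0.003,0,0.002],[0,0.003,0]],
    [[0.007,0,0.005],[0,0.006,0]],
    [[0.01,0,0.008],[0,0.01,0]],
    [[0.014,0,0.011],[0,0.013,0]],
    [[0.018,0,0.014],[0,0.016,0]],
    [[0.022,0,0.017],[0,0.02,0]],
    [[0.026,0,0.02],[0,0.023,0]],
    [[0.03,0,0.023],[0,0.026,0]],
    [[0.034,0,0.026],[0,0.03,0]],
    [[0.038,0,0.029],[0,0.033,0]],
  ],
)

```text
time: 7.8
position: [0.5813, -0.0915, 0.0639]
ee_rot: [[-0.105, 0.991, -0.088], [0.76, 0.137, 0.635], [0.641, 0.0, -0.767]]
ft_force: [0.3, -1.5, -1.1]
opening: 0.0513
```

```bash
python3 n.py -.16,-.002,.067,42,0 -.11,-.002,.077,44,0
```

```text
7.8 dock [-0.2083 -0.0025  0.0639] f [-1.54, -0.09, -1.11] lean 39.9 tool x lateral -0.0
(array([ 0.039, -0.001,  0.029]), array([ 0.   ,  0.037, -0.   ]))
(array([0.044, 0.   , 0.026]), array([0.   , 0.035, 0.   ]))
```

>>> servo_tool(
  series=[
    [[0.004,0,0.003],[0,0.004,0]],
    [[0.008,0,0.006],[0,0.007,0]],
    [[0.012,0,0.009],[0,0.011,0]],
    [[0.016,0,0.012],[0,0.015,0]],
    [[0.02,0,0.015],[0,0.018,0]],
    [[0.024,0,0.018],[0,0.022,0]],
    [[0.028,0,0.021],[0,0.026,0]],
    [[0.032,0,0.024],[0,0.03,0]],
    [[0.036,0,0.026],[0,0.033,0]],
    [[0.04,0,0.029],[0,0.037,0]],
  ],
)

```text
time: 8.63
position: [0.5748, -0.0428, 0.0676]
ee_rot: [[-0.102, 0.991, -0.091], [0.736, 0.137, 0.663], [0.669, 0.001, -0.743]]
ft_force: [1.1, -3.7, 2.5]
opening: 0.0511
```

```bash
python3 n.py -.11,-.002,.077,44,0 -.06,-.002,.088,45,0 -.01,-.002,.098,45,0
```

```text
8.6333 dock [-0.1592 -0.0028  0.0676] f [-3.78, -0.57, 2.48] lean 42.0 tool x lateral 0.0
(array([ 0.043, -0.001,  0.026]), array([0.001, 0.035, 0.   ]))
(array([0.044, 0.   , 0.027]), array([-0.   ,  0.017,  0.   ]))
(array([0.042, 0.   , 0.028]), array([0., 0., 0.]))
```

>>> servo_tool(
  series=[
    [[0.004,0,0.003],[0,0.004,0]],
    [[0.009,0,0.005],[0,0.007,0]],
    [[0.013,0,0.008],[0,0.011,0]],
    [[0.017,0,0.01],[0,0.014,0]],
    [[0.022,0,0.013],[0,0.018,0]],
    [[0.026,0,0.016],[0,0.021,0]],
    [[0.03,0,0.018],[0,0.025,0]],
    [[0.034,0,0.021],[0,0.028,0]],
    [[0.039,0,0.023],[0,0.032,0]],
    [[0.043,-0.001,0.026],[0,0.035,0]],
  ],
)

```text
time: 9.47
position: [0.5669, 0.0062, 0.0768]
ee_rot: [[-0.099, 0.991, -0.095], [0.712, 0.137, 0.688], [0.695, 0.0, -0.719]]
ft_force: [1.7, -3.1, 1.6]
opening: 0.0515
```

>>> servo_tool(
  series=[
    [[0.004,0,0.003],[0,0.002,0]],
    [[0.009,0,0.005],[0,0.003,0]],
    [[0.013,0,0.008],[0,0.005,0]],
    [[0.017,0,0.011],[0,0.007,0]],
    [[0.022,0,0.013],[0,0.009,0]],
    [[0.026,0,0.016],[0,0.01,0]],
    [[0.03,0,0.018],[0,0.012,0]],
    [[0.034,0,0.021],[0,0.014,0]],
    [[0.038,0,0.023],[0,0.015,0]],
    [[0.042,0,0.025],[0,0.017,0]],
  ],
)

```text
time: 10.3
position: [0.56, 0.0536, 0.0882]
ee_rot: [[-0.097, 0.991, -0.097], [0.7, 0.137, 0.701], [0.708, -0.0, -0.707]]
ft_force: [-0.1, -1.9, 1.3]
opening: 0.0514
```

```bash
python3 n.py -.025,-.002,.096,45,0 -.01,-.002,.098,45,0
python3 - <<'E'
from workcell import snapshot
import cv2
d=snapshot("scene"); cv2.imwrite("pics/s3.png",cv2.resize(d["frame"][100:240,150:400,::-1],None,fx=3,fy=3,interpolation=cv2.INTER_CUBIC))
E
```

```text
10.3 dock [-0.0616 -0.0014  0.0882] f [-1.84, 0.35, 1.34] lean 45.0 tool x lateral -0.0
(array([0.031, 0.001, 0.02 ]), array([-0.   , -0.001, -0.   ]))
(array([0.012, 0.   , 0.009]), array([0., 0., 0.]))
```

View pics/s3.png

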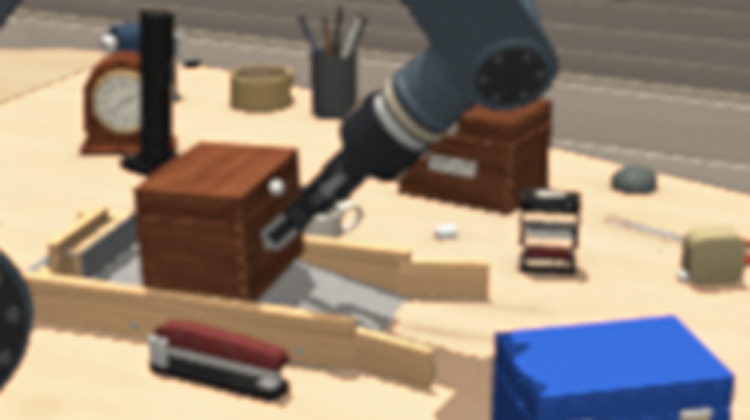

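The box is tipping level over the lip (rear edge still on the ramp), the fingers are below the knob, and the bystanders are in place. I'll continue more slowly.

>>> servo_tool(
  series=[
    [[0.004,0,0.002],[0,0,0]],
    [[0.007,0,0.005],[0,0,0]],
    [[0.01,0,0.007],[0,0,0]],
    [[0.014,0,0.009],[0,0,0]],
    [[0.017,0,0.011],[0,0,0]],
    [[0.021,0,0.013],[0,0,0]],
    [[0.024,0,0.015],[0,0,0]],
    [[0.027,0,0.017],[0,0,0]],
    [[0.029,0,0.019],[0,0,0]],
    [[0.031,0,0.02],[0,0,0]],
  ],
)

```text
time: 11.18
position: [0.5553, 0.0888, 0.0957]
ee_rot: [[-0.097, 0.991, -0.097], [0.701, 0.137, 0.7], [0.707, 0.0, -0.707]]
ft_force: [-0.4, -0.9, -0.6]
opening: 0.0514
```

```bash
python3 n.py -.01,-.001,.096,45,0 0,-.001,.096,45,0
```

```text
11.1833 dock [-0.0261 -0.0015  0.0957] f [-0.81, 0.5, -0.65] lean 45.0 tool x lateral -0.0
(array([ 0.012, -0.001,  0.011]), array([ 0.,  0., -0.]))
(array([0.007, 0.   , 0.007]), array([0., 0., 0.]))
```

>>> servo_tool(
  series=[
    [[0.001,0,0.001],[0,0,0]],
    [[0.003,0,0.002],[0,0,0]],
    [[0.004,0,0.003],[0,0,0]],
    [[0.005,0,0.004],[0,0,0]],
    [[0.006,0,0.006],[0,0,0]],
    [[0.008,0,0.007],[0,0,0]],
    [[0.009,0,0.008],[0,0,0]],
    [[0.01,0,0.009],[0,0,0]],
    [[0.011,0,0.01],[0,0,0]],
    [[0.012,0,0.011],[0,0,0]],
  ],
)

```text
time: 12.02
position: [0.5532, 0.1047, 0.0964]
ee_rot: [[-0.097, 0.991, -0.097], [0.701, 0.137, 0.7], [0.707, 0.0, -0.707]]
ft_force: [0.6, -1.4, -0.9]
opening: 0.0515
```

```bash
python3 n.py -.005,-.001,.096,45,0 0,-.001,.096,45,0
python3 - <<'E'
from h import *
from workcell import snapshot
d=snapshot("scene"); pickle.dump(d,open("sc4.pkl","wb")); d2=snapshot("wrist"); 
a=cv2.resize(d["frame"][120:220,150:270,::-1],None,fx=4,fy=4,interpolation=cv2.INTER_CUBIC)
b=cv2.resize(d2["frame"][:,:,::-1],(320,240))
o=np.zeros((400,800,3),np.uint8); o[:,:480]=a; o[:240,480:]=b; cv2.imwrite("pics/s4.png",o)
E
```

```text
12.0167 dock [-0.0101 -0.0016  0.0964] f [-1.44, -0.36, -0.91] lean 45.0 tool x lateral -0.0
(array([ 0.003, -0.001,  0.004]), array([ 0.,  0., -0.]))
(array([0.004, 0.   , 0.004]), array([0., 0., 0.]))
```

View pics/s4.png

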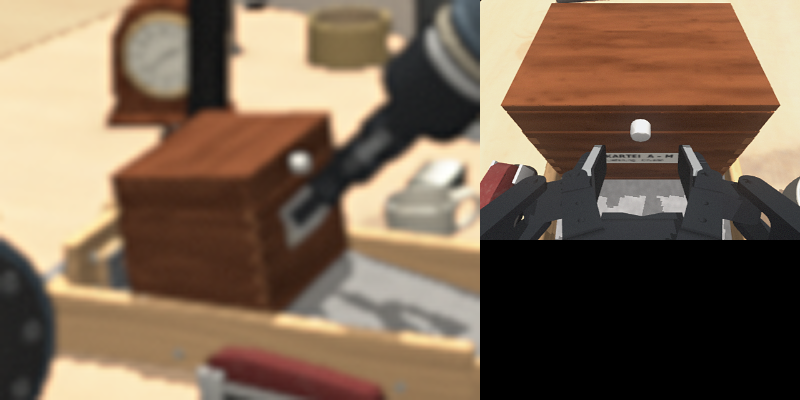

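The box leans slightly nose-down, with its near edge still at the lip. The wrist inset shows it square between the cheeks, fingers below the knob. I'll inch on at about 12 mm/s.

>>> servo_tool(
  series=[
    [[0.001,0,0.001],[0,0,0]],
    [[0.001,0,0.001],[0,0,0]],
    [[0.002,0,0.002],[0,0,0]],
    [[0.003,0,0.003],[0,0,0]],
    [[0.004,0,0.004],[0,0,0]],
    [[0.004,0,0.004],[0,0,0]],
    [[0.005,0,0.005],[0,0,0]],
    [[0.006,0,0.006],[0,0,0]],
    [[0.006,0,0.006],[0,0,0]],
    [[0.006,0,0.006],[0,0,0]],
  ],
)

```text
time: 12.95
position: [0.5519, 0.1133, 0.0965]
ee_rot: [[-0.097, 0.991, -0.097], [0.7, 0.137, 0.701], [0.707, 0.0, -0.707]]
ft_force: [0.7, 0.2, -0.4]
opening: 0.051
```

```bash
python3 n.py -.012,-.001,.096,45,0
cat > v.py <<'E'
# lid edges in the scene/wrist view: rear-lid height via knob pixel (bright blob) in wrist
from h import *
from workcell import snapshot
d=snapshot("wrist"); f=d["frame"]; hs=cv2.cvtColor(f,cv2.COLOR_RGB2HSV)
m=((hs[...,1]<60)&(hs[...,2]>150)).astype(np.uint8)[150:260,220:300]
n,l,st,c=cv2.connectedComponentsWithStats(m); i=1+np.argmax(st[1:,4]); u,v=c[i]+[220,150]; print("knob px",u.round(1),v.round(1),st[i].tolist())
d1=snapshot("scene"); f=d1["frame"]; hs=cv2.cvtColor(f,cv2.COLOR_RGB2HSV)
m=((hs[...,1]<70)&(hs[...,2]>150)).astype(np.uint8)
x0,y0=np.round(proj(d1,W(0,0,.125))).astype(int); w=m[y0-14:y0+15,x0-14:x0+15]
n,l,st,c=cv2.connectedComponentsWithStats(w); k=[i for i in range(1,n) if 6<st[i,4]<80]
for i in k:
    a,b=c[i]+[x0-14,y0-14]
    M=[];h=[]
    for q,(x,y) in ((d,(u,v)),(d1,(a,b))): M.append(np.c_[q["R"],q["t"]]); h.append(np.linalg.solve(q["camera_matrix"],[x,y,1.])[:2])
    X=cv2.triangulatePoints(M[0],M[1],h[0],h[1])[:,0]; print("knob dock",dock(X[:3]/X[3]).round(4),(a.round(1),b.round(1)))
E
python3 v.py
```

```text
12.95 dock [-0.0014 -0.0016  0.0965] f [0.08, -0.73, -0.45] lean 45.0 tool x lateral -0.0
(array([-0.008, -0.001, -0.007]), array([ 0., -0., -0.]))
knob px 257.2 205.6 [22, 43, 32, 27, 679]
knob dock [-0.0253 -0.0028  0.17  ] (np.float64(233.1), np.float64(150.8))
knob dock [ 0.0018 -0.0004  0.1368] (np.float64(221.6), np.float64(159.6))
knob dock [-0.0136 -0.0059  0.1114] (np.float64(235.5), np.float64(171.7))
```

>>> servo_tool(
  series=[
    [[-0.002,0,-0.002],[0,0,0]],
    [[-0.004,0,-0.004],[0,0,0]],
    [[-0.006,0,-0.005],[0,0,0]],
    [[-0.008,0,-0.007],[0,0,0]],
    [[-0.008,0,-0.007],[0,0,0]],
    [[-0.008,0,-0.007],[0,0,0]],
    [[-0.008,0,-0.007],[0,0,0]],
    [[-0.008,0,-0.007],[0,0,0]],
    [[-0.008,0,-0.007],[0,0,0]],
    [[-0.008,0,-0.007],[0,0,0]],
  ],
)

```text
time: 13.88
position: [0.5534, 0.1026, 0.0957]
ee_rot: [[-0.097, 0.991, -0.097], [0.701, 0.137, 0.7], [0.707, 0.0, -0.707]]
ft_force: [0.4, -0.4, 0.3]
opening: 0.0512
```

```bash
python3 n.py -.001,-.001,.09,45,0; python3 v.py
python3 - <<'E'
from h import *
from workcell import snapshot
d=snapshot("scene"); d2=snapshot("wrist")
a=cv2.resize(d["frame"][120:220,150:270,::-1],None,fx=4,fy=4,interpolation=cv2.INTER_CUBIC)
b=cv2.resize(d2["frame"][:,:,::-1],(320,240))
o=np.zeros((400,800,3),np.uint8); o[:,:480]=a; o[:240,480:]=b; cv2.imwrite("pics/s5.png",o)
E
```

```text
13.8833 dock [-0.0122 -0.0016  0.0957] f [-0.41, -0.32, 0.33] lean 45.0 tool x lateral -0.0
(array([ 0.004, -0.001,  0.012]), array([ 0.,  0., -0.]))
knob px 257.3 178.5 [22, 16, 31, 27, 620]
knob dock [-0.0254 -0.0026  0.1619] (np.float64(233.4), np.float64(153.9))
knob dock [ 0.0019 -0.0005  0.1368] (np.float64(221.6), np.float64(159.6))
knob dock [-0.0132 -0.0051  0.1087] (np.float64(235.6), np.float64(173.7))
```

View pics/s5.png

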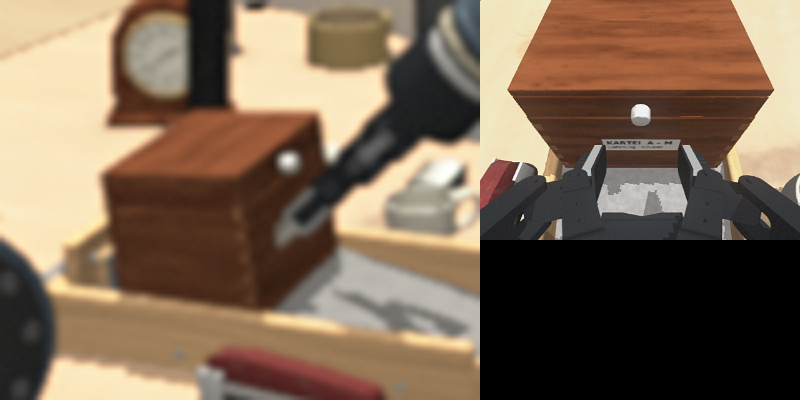

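Nothing moved when I eased off: the knob is still at z≈0.137, nose-down, so the near edge is still on the lip. I'll push about 5 mm more.

>>> servo_tool(
  series=[
    [[0.003,0,0.003],[0,0,0]],
    [[0.006,0,0.005],[0,0,0]],
    [[0.007,0,0.007],[0,0,0]],
    [[0.008,0,0.008],[0,0,0]],
    [[0.009,0,0.009],[0,0,0]],
    [[0.009,0,0.01],[0,0,0]],
    [[0.01,0,0.01],[0,0,0]],
    [[0.01,0,0.011],[0,0,0]],
    [[0.011,0,0.011],[0,0,0]],
    [[0.011,0,0.012],[0,0,0]],
  ],
)

```text
time: 14.92
position: [0.5514, 0.1185, 0.0951]
ee_rot: [[-0.097, 0.991, -0.096], [0.701, 0.137, 0.7], [0.707, 0.001, -0.707]]
ft_force: [0.5, -0.7, 2.0]
opening: 0.0511
```

```bash
python3 n.py -.012,-.001,.096,45,0; python3 v.py
```

```text
14.9167 dock [ 0.0038 -0.0018  0.0951] f [-0.79, -0.42, 1.98] lean 45.0 tool x lateral -0.0
(array([-0.011, -0.001, -0.012]), array([ 0.001,  0.   , -0.   ]))
knob px 257.6 204.9 [22, 42, 32, 28, 691]
knob dock [-0.0199 -0.003   0.1696] (np.float64(231.2), np.float64(150.6))
knob dock [ 0.0072 -0.0007  0.1356] (np.float64(220.0), np.float64(159.8))
knob dock [-0.0097 -0.0065  0.1117] (np.float64(234.6), np.float64(171.5))
```

>>> servo_tool(
  series=[
    [[-0.001,0,-0.001],[0,0,0]],
    [[-0.003,0,-0.003],[0,0,0]],
    [[-0.005,0,-0.005],[0,0,0]],
    [[-0.006,0,-0.006],[0,0,0]],
    [[-0.006,0,-0.006],[0,0,0]],
    [[-0.006,0,-0.006],[0,0,0]],
    [[-0.006,0,-0.006],[0,0,0]],
    [[-0.006,0,-0.006],[0,0,0]],
    [[-0.006,0,-0.006],[0,0,0]],
    [[-0.006,0,-0.006],[0,0,0]],
  ],
)

```text
time: 15.85
position: [0.5524, 0.1103, 0.095]
ee_rot: [[-0.097, 0.991, -0.097], [0.701, 0.137, 0.7], [0.707, 0.0, -0.707]]
ft_force: [-0.6, 0.1, 0.3]
opening: 0.0517
```

```bash
python3 n.py 0.004,-.001,.096,45,0; python3 v.py
```

```text
15.85 dock [-0.0045 -0.0016  0.095 ] f [0.14, 0.61, 0.33] lean 45.0 tool x lateral -0.0
(array([ 0.007, -0.001,  0.005]), array([ 0.,  0., -0.]))
knob px 258.1 183.9 [23, 22, 31, 26, 627]
knob dock [-0.0203 -0.0029  0.1629] (np.float64(231.8), np.float64(153.3))
knob dock [ 0.0074 -0.0008  0.1356] (np.float64(220.0), np.float64(159.8))
knob dock [-0.0103 -0.0059  0.1114] (np.float64(234.9), np.float64(172.6))
```

>>> servo_tool(
  series=[
    [[0,0,-0.008],[0,0,0]],
    [[0,0,-0.018],[0,0,0]],
    [[0,0,-0.03],[0,0,0]],
    [[0,0,-0.042],[0,0,0]],
    [[0,0,-0.054],[0,0,0]],
    [[0,0,-0.066],[0,0,0]],
    [[0,0,-0.075],[0,0,0]],
    [[0,0,-0.08],[0,0,0]],
    [[0,0,-0.08],[0,0,0]],
    [[0,0,-0.08],[0,0,0]],
  ],
)

```text
time: 16.78
position: [0.5601, 0.054, 0.1517]
ee_rot: [[-0.097, 0.991, -0.096], [0.701, 0.137, 0.7], [0.707, 0.0, -0.707]]
ft_force: [-0.4, 0.2, 0.3]
opening: 0.051
```

```bash
cat > lid.py <<'E'
from h import *
from workcell import snapshot
d=snapshot("wrist"); pickle.dump(d,open("wrist.pkl","wb")); f=d["frame"]; hs=cv2.cvtColor(f,cv2.COLOR_RGB2HSV)
m=((hs[...,0]<=14)&(hs[...,1]>110)&(hs[...,2]>120)).astype(np.uint8)
m=cv2.morphologyEx(m,cv2.MORPH_OPEN,np.ones((5,5)))
c=max(cv2.findContours(m,0,2)[0],key=cv2.contourArea); h=cv2.convexHull(c)
for e in np.arange(.01,.08,.005):
    q=cv2.approxPolyDP(h,e*cv2.arcLength(h,True),True)
    if len(q)==4: break
q=q[:,0].astype(float); print(q.tolist())
o=q[np.argsort(q[:,1])]; F=o[:2][np.argsort(o[:2,0])]; B=o[2:][np.argsort(o[2:,0])]
ip=np.array([F[0],F[1],B[1],B[0]]); op=np.array([[.058,.075,.113],[.058,-.075,.113],[-.052,-.075,.113],[-.052,.075,.113]])
ok,rv,tv=cv2.solvePnP(op,ip,d["camera_matrix"],None)
Rb=d["R"].T@cv2.Rodrigues(rv)[0]; pb=d["R"].T@(tv[:,0]-d["t"])
pitch=np.degrees(np.arcsin(Rb[2,0])); 
fo=lambda x:dock(pb+Rb@np.array([x,0,0])).round(4)
print("origin",dock(pb).round(4),"pitch up",pitch.round(2),"roll",np.degrees(Rb[2,1]).round(2),"yaw",np.degrees(Rb[:,0]@N).round(2),"rear foot",fo(-.052),"nose foot",fo(.058))
E
python3 lid.py
python3 - <<'E'
from h import *
d=pickle.load(open("wrist.pkl","rb")); cv2.imwrite("pics/w6.png",cv2.resize(d["frame"][:,:,::-1],(768,576),interpolation=cv2.INTER_CUBIC))
E
```

```text
[[387.0, 122.0], [130.0, 127.0], [158.0, 29.0], [357.0, 24.0]]
origin [ 0.054  -0.0026  0.0296] pitch up -6.88 roll -1.16 yaw 0.31 rear foot [ 0.0024 -0.0029  0.0359] nose foot [ 0.1116 -0.0023  0.0227]
```

View pics/w6.png

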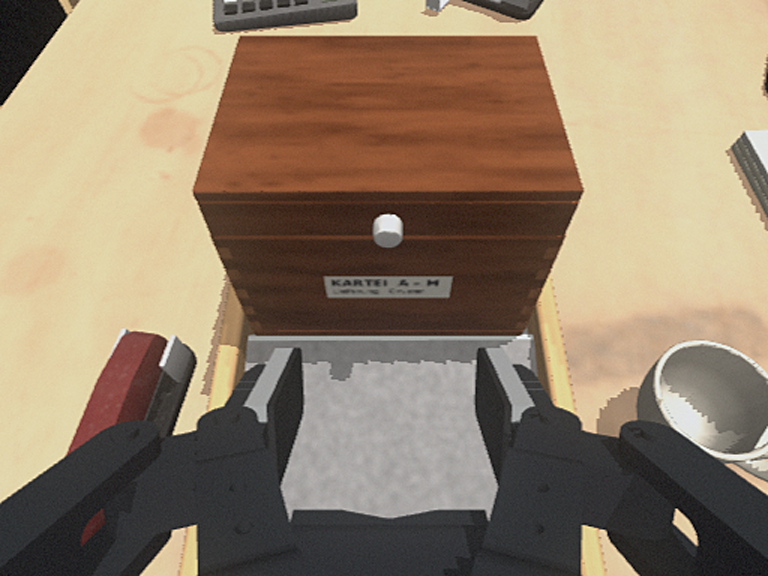

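The lid fit and the picture agree: the rear foot is just on the metal lip strip (w6 row ~337) at pitch −6°, and the mug and stapler are untouched. I'll go back and push about 5 mm further.

>>> servo_tool(
  series=[
    [[0,0,0.008],[0,0,0]],
    [[0,0,0.018],[0,0,0]],
    [[0,0,0.029],[0,0,0]],
    [[0,0,0.04],[0,0,0]],
    [[0,0,0.05],[0,0,0]],
    [[0,0,0.06],[0,0,0]],
    [[0,0,0.068],[0,0,0]],
    [[0,0,0.074],[0,0,0]],
    [[0,0,0.078],[0,0,0]],
    [[0,0,0.08],[0,0,0]],
  ],
)

```text
time: 17.67
position: [0.5522, 0.1107, 0.0946]
ee_rot: [[-0.097, 0.991, -0.097], [0.7, 0.137, 0.7], [0.707, -0.0, -0.707]]
ft_force: [0.3, 0.5, 0.8]
opening: 0.051
```

>>> servo_tool(
  series=[
    [[0.002,0,0.002],[0,0,0]],
    [[0.004,0,0.003],[0,0,0]],
    [[0.005,0,0.005],[0,0,0]],
    [[0.006,0,0.006],[0,0,0]],
    [[0.007,0,0.006],[0,0,0]],
    [[0.008,0,0.007],[0,0,0]],
    [[0.008,0,0.008],[0,0,0]],
    [[0.009,0,0.008],[0,0,0]],
    [[0.009,0,0.009],[0,0,0]],
    [[0.01,0,0.009],[0,0,0]],
  ],
)

```text
time: 18.5
position: [0.5507, 0.1234, 0.0956]
ee_rot: [[-0.097, 0.991, -0.096], [0.701, 0.137, 0.7], [0.707, 0.0, -0.708]]
ft_force: [1.2, -1.9, -1.7]
opening: 0.0517
```

```bash
python3 n.py -.005,-.001,.096,45,0; python3 v.py|sed -n 3p; python3 lid.py
```

```text
18.5 dock [ 0.0087 -0.0017  0.0956] f [-2.1, -0.96, -1.72] lean 45.0 tool x lateral -0.0
(array([-0.009, -0.001, -0.01 ]), array([ 0.001,  0.001, -0.   ]))
knob dock [-0.0087 -0.0064  0.1094] (np.float64(233.6), np.float64(171.3))
[[48.0, 190.0], [112.0, 8.0], [404.0, 8.0], [467.0, 194.0]]
origin [ 0.0667 -0.0007  0.0256] pitch up -0.4 roll 0.07 yaw -0.33 rear foot [ 0.0147 -0.0004  0.026 ] nose foot [ 0.1247 -0.001   0.0252]
```

>>> servo_tool(
  series=[
    [[-0.002,0,-0.002],[0,0,0]],
    [[-0.004,0,-0.004],[0,0,0]],
    [[-0.006,0,-0.006],[0,0,0]],
    [[-0.007,0,-0.007],[0,0,0]],
    [[-0.008,0,-0.015],[0,0,0]],
    [[-0.008,0,-0.028],[0,0,0]],
    [[-0.008,0,-0.045],[0,0,0]],
    [[-0.008,0,-0.065],[0,0,0]],
    [[-0.008,0,-0.08],[0,0,0]],
    [[-0.008,0,-0.087],[0,0,0]],
  ],
)

```text
time: 19.48
position: [0.5614, 0.0545, 0.1536]
ee_rot: [[-0.099, 0.991, -0.093], [0.702, 0.135, 0.699], [0.705, 0.004, -0.709]]
ft_force: [1.1, -0.4, -0.5]
opening: 0.0513
```

```bash
python3 n.py .004,-.001,.083,45,0; python3 lid.py
```

```text
19.4833 dock [-0.0609 -0.0028  0.1536] f [-0.58, -0.99, -0.53] lean 44.8 tool x lateral 0.001
(array([-0.004, -0.002,  0.096]), array([0.004, 0.003, 0.001]))
[[354.0, 25.0], [378.0, 138.0], [133.0, 138.0], [157.0, 30.0]]
origin [ 0.065  -0.0023  0.0236] pitch up -1.38 roll -1.12 yaw -0.17 rear foot [ 0.013  -0.0022  0.0249] nose foot [ 0.123  -0.0025  0.0222]
```

It has dropped: rear foot z 0.025, pitch about −1°, where the earlier tilted reading was −7°. Now I'll feel for the buffer with a lower contact point.

>>> servo_tool(
  series=[
    [[0,0,0.009],[0,0,0]],
    [[-0.001,0,0.02],[0,0,0]],
    [[-0.002,0,0.032],[0,0,0]],
    [[-0.003,0,0.044],[0,0,0]],
    [[-0.004,-0.001,0.054],[0,0,0]],
    [[-0.005,-0.001,0.063],[0,0,0]],
    [[-0.006,-0.001,0.071],[0,0,0]],
    [[-0.007,-0.001,0.077],[0,0,0]],
    [[-0.008,-0.001,0.081],[0,0,0]],
    [[-0.008,-0.001,0.082],[0,0,0]],
  ],
)

```text
time: 20.37
position: [0.5514, 0.1091, 0.0873]
ee_rot: [[-0.097, 0.991, -0.098], [0.7, 0.137, 0.7], [0.707, -0.001, -0.707]]
ft_force: [0.0, -0.2, -0.4]
opening: 0.0515
```

```bash
python3 n.py .008,-.001,.088,45,0; python3 lid.py
```

```text
20.3667 dock [-0.0055 -0.0004  0.0873] f [-0.23, 0.01, -0.39] lean 45.0 tool x lateral -0.0
(array([0.01 , 0.001, 0.009]), array([-0.,  0., -0.]))
[[471.0, 143.0], [51.0, 148.0], [105.0, 0.0], [416.0, 0.0]]
origin [ 0.0537 -0.0011  0.0227] pitch up -5.63 roll -0.26 yaw 0.15 rear foot [ 0.002  -0.0013  0.0278] nose foot [ 0.1115 -0.001   0.017 ]
```

>>> servo_tool(
  series=[
    [[0.001,0,0],[0,0,0]],
    [[0.001,0,0.001],[0,0,0]],
    [[0.002,0,0.002],[0,0,0]],
    [[0.003,0,0.002],[0,0,0]],
    [[0.004,0,0.003],[0,0,0]],
    [[0.004,0,0.004],[0,0,0]],
    [[0.005,0,0.004],[0,0,0]],
    [[0.006,0,0.005],[0,0,0]],
    [[0.006,0,0.006],[0,0,0]],
    [[0.007,0,0.006],[0,0,0]],
  ],
)

```text
time: 21.25
position: [0.5503, 0.1179, 0.0885]
ee_rot: [[-0.097, 0.991, -0.097], [0.701, 0.137, 0.7], [0.707, -0.0, -0.707]]
ft_force: [-1.2, -0.1, -0.5]
opening: 0.0513
```

>>> servo_tool(
  series=[
    [[0,0,0],[0,0,0]],
    [[0.001,0,0.001],[0,0,0]],
    [[0.001,0,0.001],[0,0,0]],
    [[0.001,0,0.001],[0,0,0]],
    [[0.002,0,0.002],[0,0,0]],
    [[0.002,0,0.002],[0,0,0]],
    [[0.002,0,0.002],[0,0,0]],
    [[0.003,0,0.003],[0,0,0]],
    [[0.003,0,0.003],[0,0,0]],
    [[0.003,0,0.003],[0,0,0]],
  ],
)

```text
time: 22.08
position: [0.5497, 0.122, 0.0886]
ee_rot: [[-0.097, 0.991, -0.097], [0.701, 0.137, 0.7], [0.707, 0.0, -0.707]]
ft_force: [-0.2, 0.2, -0.5]
opening: 0.0512
```

```bash
python3 n.py; python3 v.py
```

```text
22.0833 dock [ 0.0075 -0.0006  0.0886] f [0.21, 0.16, -0.55] lean 45.0 tool x lateral -0.0
knob px 260.6 213.4 [25, 51, 32, 26, 683]
knob dock [-0.0173 -0.0025  0.1618] (np.float64(230.4), np.float64(153.0))
knob dock [ 0.0093 -0.0006  0.1255] (np.float64(219.5), np.float64(163.0))
knob dock [-0.0081 -0.0064  0.1062] (np.float64(233.7), np.float64(172.7))
```

>>> servo_tool(
  series=[
    [[0,0,0],[0,0,0]],
    [[0.001,0,0.001],[0,0,0]],
    [[0.001,0,0.001],[0,0,0]],
    [[0.001,0,0.001],[0,0,0]],
    [[0.002,0,0.002],[0,0,0]],
    [[0.002,0,0.002],[0,0,0]],
    [[0.002,0,0.002],[0,0,0]],
    [[0.003,0,0.003],[0,0,0]],
    [[0.003,0,0.003],[0,0,0]],
    [[0.003,0,0.003],[0,0,0]],
  ],
)

```text
time: 23.02
position: [0.5498, 0.1254, 0.0886]
ee_rot: [[-0.098, 0.991, -0.095], [0.702, 0.137, 0.699], [0.706, 0.001, -0.709]]
ft_force: [0.6, -5.5, 2.0]
opening: 0.0515
```

```bash
python3 n.py; python3 v.py|sed -n 3p
```

```text
23.0167 dock [ 0.0108 -0.0011  0.0886] f [-5.54, 0.15, 2.05] lean 44.9 tool x lateral 0.001
knob dock [ 0.0102 -0.0011  0.1266] (np.float64(219.4), np.float64(162.6))
```

>>> servo_tool(
  series=[
    [[0,0,0],[0,0,0]],
    [[0,0,0],[0,0,0]],
    [[0,0,0],[0,0,0]],
    [[0.001,0,0.001],[0,0,0]],
    [[0.001,0,0.001],[0,0,0]],
    [[0.001,0,0.001],[0,0,0]],
    [[0.001,0,0.001],[0,0,0]],
    [[0.001,0,0.001],[0,0,0]],
    [[0.001,0,0.001],[0,0,0]],
    [[0.001,0,0.001],[0,0,0]],
  ],
)

```text
time: 23.95
position: [0.5497, 0.1264, 0.0886]
ee_rot: [[-0.098, 0.991, -0.095], [0.702, 0.137, 0.699], [0.705, 0.002, -0.709]]
ft_force: [0.6, -6.5, 2.6]
opening: 0.0507
```

```bash
python3 n.py; python3 v.py|sed -n 3p
```

```text
23.95 dock [ 0.0118 -0.0011  0.0886] f [-6.47, 0.32, 2.56] lean 44.9 tool x lateral 0.001
knob dock [ 0.0118 -0.0011  0.1257] (np.float64(218.8), np.float64(162.8))
```

The force rises steadily with travel at about 6 N, which fits touching the spring buffer. I'll let go gently and back away.

>>> servo_tool(
  series=[
    [[-0.001,0,-0.001],[0,0,0]],
    [[-0.002,0,-0.002],[0,0,0]],
    [[-0.003,0,-0.003],[0,0,0]],
    [[-0.004,0,-0.004],[0,0,0]],
    [[-0.006,0,-0.007],[0,0,0]],
    [[-0.008,0,-0.016],[0,0,0]],
    [[-0.008,0,-0.032],[0,0,0]],
    [[-0.008,0,-0.055],[0,0,0]],
    [[-0.008,0,-0.08],[0,0,0]],
    [[-0.008,0,-0.1],[0,0,0]],
  ],
)

```text
time: 24.88
position: [0.5599, 0.0504, 0.155]
ee_rot: [[-0.097, 0.991, -0.096], [0.701, 0.137, 0.7], [0.706, 0.001, -0.708]]
ft_force: [0.0, -1.6, -0.0]
opening: 0.0512
```

>>> servo_tool(
  series=[
    [[0,0,-0.01],[0,0,0]],
    [[0,0,-0.018],[0,0,0]],
    [[0,0,-0.02],[0,0,0]],
    [[0,0,-0.02],[0,0,0]],
    [[0,0,-0.02],[0,0,0]],
    [[0,0,-0.02],[0,0,0]],
    [[0,0,-0.02],[0,0,0]],
    [[0,0,-0.02],[0,0,0]],
    [[0,0,-0.02],[0,0,0]],
    [[0,0,-0.02],[0,0,0]],
  ],
)

```text
time: 25.72
position: [0.5613, 0.0382, 0.1677]
ee_rot: [[-0.097, 0.991, -0.097], [0.7, 0.137, 0.7], [0.707, -0.0, -0.707]]
ft_force: [-0.2, 0.0, 0.3]
opening: 0.0512
```

```bash
python3 n.py; python3 lid.py; python3 - <<'E'
from h import *
from workcell import snapshot
d=pickle.load(open("wrist.pkl","rb")); s=snapshot("scene"); t=snapshot("top")
a=cv2.resize(d["frame"][:,:,::-1],(400,300)); b=cv2.resize(s["frame"][120:220,140:273,::-1],(400,300),interpolation=cv2.INTER_CUBIC)
c=cv2.resize(t["frame"][130:250,110:270,::-1],(400,300),interpolation=cv2.INTER_CUBIC); e=cv2.resize(d["frame"][120:264,160:352,::-1],(400,300),interpolation=cv2.INTER_CUBIC)
cv2.imwrite("pics/end.png",np.vstack([np.hstack([a,b]),np.hstack([c,e])]))
E
python3 v.py|sed -n 3p
```

```text
25.7167 dock [-0.0771 -0.0005  0.1677] f [0.06, 0.2, 0.35] lean 45.0 tool x lateral -0.0
[[350.0, 27.0], [371.0, 130.0], [150.0, 131.0], [169.0, 33.0]]
origin [ 0.0678 -0.0031  0.0226] pitch up -1.19 roll -1.33 yaw -0.03 rear foot [ 0.0158 -0.0031  0.0237] nose foot [ 0.1257 -0.0031  0.0214]
knob dock [-0.0425  0.0002  0.1057] (np.float64(233.5), np.float64(170.6))
```

View pics/end.png

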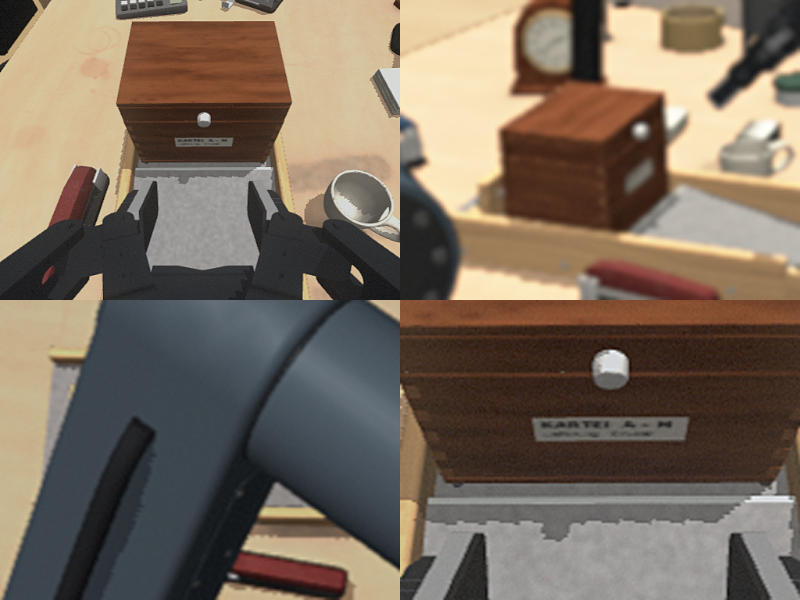

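```bash
python3 -c "
from workcell import job_done; print(job_done())"
```

```text
the job is handed in; nothing more can be done
None
```

I pushed the wooden card box up the ramp and over the lip, then slid it along the bed until it met the buffer. I let go and handed the job in at about 26 s of the 64 s allowed.

**Pushing:** The push stayed at about 4 N along the ramp. At the lip the near edge held on for several pushes. It dropped after I pushed a few millimetres further, and I eased off after each push. On the bed the force rose to about 6.5 N and kept growing as I moved forward, which fits the sprung buffer. I then backed off gently.

**Last checks:**
- **Position:** the pictures and the lid measurement show the box level and square, with its near edge on the bed behind the lip and a visible gap to it. The rear foot measured about 16 mm past the lip, at z about 24 mm (the bed is at 26 mm).
- **Hands off:** the gripper is clear of everything and the measured force is near zero.
- **Bystanders:** the mug and stapler appear to be where they were.

**Less certain:**
- The lid measurement still showed about 1° of pitch and roll, which I take as measurement error.
- Some readings disagreed or were unusable: lid fits where the lid was cut off in the picture, and the last knob reading, which locked onto the wrong spot. I set those aside.
- I know the box touched the buffer from the force only. The arm blocked the top camera, so I could not see the contact itself.

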